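# Isolate the pump and vent the vacuum chamber

## Robot

A 7-joint arm with a two-finger parallel gripper is mounted at the origin on a cart in front of the work surface, level with it; the furniture and walls round the work are solid. World frame = base frame: x ahead of the robot, y to its left, z up, the work surface at z = 0. Lengths are in m, angles in degrees, forces in N, time in s.
With the tool pointing down it reaches from about 0.35 to 0.9 m from the base axis. Payload 7.2 kg.
Tool frame: the origin (TCP) lies on the centre line of the jaws, within the pads' length; the fingertips stand 22 mm ahead of it and the grasp point (between the pads) lies 3 mm ahead of it (r.tips_ahead is the distance from the TCP to the fingertips, in m); z points along the fingers, y is the line along which they close (so a half turn about z gives the same grasp; the last joint's range is limited). The gripper opens to 85 mm and grips with 20 to 120 N. Pads are 22 mm wide; open, the fingers measure 114 mm over their backs; the gripper's body (76 mm by 85 mm) begins 54 mm behind the grasp point. The pads swing forward as they close: fully open they stand 13 mm farther back than shut.
Start: joints at [-78.048, 23.554, -0.728, 91.456, 0.321, 64.991, -4.71], TCP at [0.171, 0.601, 0.253] pointing down, gripper open.
Joint ranges: [-169.25, 169.25], [-16.82, 113.86], [-84.01, 82.57], [7.8, 145.47], [-59.2, 239.2], [7.22, 106.19], [-163.78, 163.78]. Speed limits (degrees/s): [136.94, 136.94, 172.46, 172.46, 180, 180, 180].

## Interface

Orientations are given as a 3x3 rotation matrix whose columns are the frame's x, y, z axes.
In Python, from workcell import r gives the robot as it stands.
- The arm moves only by the tool drive_effector, called in YAML: its name, and indented under it one key for each argument. Schema: {"type":"object","properties":{"motion":{"type":"object","properties":{"x":{"type":"array","items":{"type":"number"},"minItems":1,"maxItems":8},"y":{"type":"array","items":{"type":"number"},"minItems":1,"maxItems":8},"z":{"type":"array","items":{"type":"number"},"minItems":1,"maxItems":8},"ax":{"type":"array","items":{"type":"number"},"minItems":1,"maxItems":8},"ay":{"type":"array","items":{"type":"number"},"minItems":1,"maxItems":8},"az":{"type":"array","items":{"type":"number"},"minItems":1,"maxItems":8},"aperture":{"type":"array","items":{"type":"number"},"minItems":1,"maxItems":8}},"additionalProperties":false,"required":["x","y","z","ax","ay","az","aperture"]},"squeeze":{"type":"number"},"only":{"type":"string"},"quiet":{"type":"boolean"},"lines":{"type":"string"}},"required":["motion"],"additionalProperties":false}. motion is an object with one list for each field, all of the same length, 1 to 8, a row being the entries at one place: x, y, z (the shift in shares of the most that a row can go, 1 being 50 mm), ax, ay, az (a rotation vector in fractions of the full range, 1 being 360 degrees), aperture (the finger opening in m); each row shifts and turns the commanded pose from where the row before left it, along the tool's axes as they then stand; what a row does not reach is not made up. A row lasts 1/10 s, in which the tool goes at most 0.05 m and 8.59 degrees, less where a joint would pass 70% of its speed; a pose out of reach is approached as far as the arm can. The fingers move at their own pace and stop on an object; squeeze is the grip in N (left out, the last holds). Time passes only in rows, so rows that do not move let the fingers close. The tool returns the time, the measured TCP pose, the force, the opening and the grip force at its end. only (a regular expression) keeps the lines of the reply that match it, lines (a string "A,B") keeps lines A to B, and quiet returns only ok. A shift or turn number past 1, either way, is cut back to 1. Input that does not fit is refused with a message, and nothing moves.
- r.observe(): the state, without advancing time (a new reading comes with each control period).
- r.get_image(name): name is "side" or "top"; returns the picture (420x560x3 uint8, red, green, blue); there is no depth.
- r.camera_model(name): a dict with "fov_y" (degrees; the focal length in pixels is half the picture's height over the tangent of half this angle, whatever the lens; pixels are square), "cx", "cy" (the principal point, pixels), "world_to_cam" (4x4, takes a point from world to camera coordinates). Camera axes: x right, y up, looking along -z (the intrinsics and any distortion apply to the point x, -y, -z); pixel columns grow to the right and rows downward; lengths in m; the calibration is good to about 2 mm. A picture is of the moment at which its call begins. camera_model takes no time and is no camera call.
- r.hand_in(): hands the job in; it is judged then, once.
The state is a dict: "time_s": time; "qpos": joint angles; "dq": joint speeds; "joint_efforts": joint torques, N m; "ee_pos": TCP position; "tool_rot": TCP orientation; "force": force on the tool from outside, world axes, zero at the start; "wrist_torque": the same for the moment, N m; "opening": finger opening in m; "finger_force": force on a finger pad.
Only numpy, scipy, OpenCV 4.12 (cv2) and the standard library are available. Lean on these libraries where they do the work, as an engineer would, in place of code of your own. Each camera call takes 0.05 s, during which the arm holds its last target. There are 200 camera calls.

## Task

The steel vacuum chamber with the clear lid must be let up to air. Pushing with a fingertip and gripping nothing, first shut the pump valve by pushing its red handle a quarter turn to its stop, fully across its pipe, and only then open the vent valve by pushing its blue handle a quarter turn to its stop, fully in line with its pipe. Push gently, leave the beakers, the tub and the wash bottle alone, and take the finger away at the end.

Things in the scene. Friction and masses are not known exactly. Their poses are not given: they have to be found in the camera images.
- chamber: vacuum chamber with its pump, one fixed unit: stainless pot (184 mm diameter) with a clear lid (214 mm diameter, top 166 mm above the worktop). Origin: pot centre on the worktop; z up, -x looks towards the robot. A brass cross with a pipe along the chamber's y, axis 193 mm up, stands on the lid; red-handled valve at y +61 mm, blue-handled valve at y -61 mm
- gauge (a point): centre of the fixed round dial gauge behind the brass cross (chamber x +58, y 0 mm): 62 mm diameter, tilted back, its top 242 mm above the worktop
- pump_tube (a point): top of the bend of the fixed 14 mm steel tube that leaves the red-handled valve outwards, axis 193 mm up, bends down here (chamber y +142 mm) and runs back to the blue pump behind the pot (chamber x 190 to 320 mm, y -76 to 128 mm, up to 182 mm high)
- silencer (a point): outer end of the fixed bronze silencer (18 mm diameter, axis 193 mm up) on the vent valve, at chamber y -125 mm
- pump_lever (a joint): red handle of the pump valve, rad. 0 = fully open (handle in line with its pipe, pointing along the chamber's +y, outwards); it turns anticlockwise seen from above to the stop at 1.571 = fully shut (across the pipe, pointing along the chamber's -x, towards the robot). It turns stiffly (about 5 N at the middle of the sleeve) and stays where it is left; the stop gives by a degree or so when pressed
- pump_lever_stem (a point): on the turning axis (vertical) of the red handle, at the mid height of its sleeve, 236 mm above the worktop; fixed to the chamber, same axes as the chamber
- pump_lever_sleeve (a point): centre of the red sleeve of the handle, 66 mm from the turning axis; own x points outwards along the handle, z up. The sleeve is 62 mm long (35 to 97 mm from the turning axis), 17 mm wide, 14 mm high (229 to 243 mm above the worktop), with at least 29 mm free below it down to the steel tube and 22 mm down to the valve body
- vent_lever (a joint): blue handle of the vent valve, rad. 0 = fully shut (across the pipe, pointing along the chamber's -x, towards the robot); it turns anticlockwise seen from above to the stop at 1.571 = fully open (in line with its pipe, pointing along the chamber's -y, outwards). It turns stiffly (about 5 N at the middle of the sleeve) and stays where it is left; the stop gives by a degree or so when pressed
- vent_lever_stem (a point): on the turning axis (vertical) of the blue handle, at the mid height of its sleeve, 236 mm above the worktop, 122 mm from the red handle's axis; fixed to the chamber, same axes as the chamber
- vent_lever_sleeve (a point): centre of the blue sleeve of the handle, 66 mm from the turning axis; own x points outwards along the handle, z up; same sizes as the red one
- beaker_a: loose glass beaker, 68 mm diameter, 80 mm high, in front of the chamber; origin at the centre of its underside
- beaker_c: loose glass beaker, 74 mm diameter, 90 mm high, to the right of the chamber; origin at the centre of its underside
- tub_d: loose white tub with a red lid, 70 mm diameter, 60 mm high, in front of the chamber; origin at the centre of its underside
- wash_bottle: loose white wash bottle with a red cap and a bent spout, 65 mm diameter, 202 mm high, well to the right of the chamber; origin on its underside

How it is judged:
By the outcome, as a careful person would: the job done as asked, in the order asked, and still so for the second after the job is handed in, with the robot touching nothing.
It also fails if it takes over 61 s, if anything falls off the work surface, if the arm or the gripper's body presses on something with over 40 N, if the wrist force passes 120 N, or if a joint passes its speed limit or range.

## Working session

There is one attempt and no reset: what is moved stays moved. The work goes in short steps, Python scripts to look and compute and a tool call to move; the robot and the scene stay as the last step left them, time stands still between calls to the robot, and variables do not carry over. Pictures are saved under pics/ and viewed, at most 10 in all, crops included, and the job is handed in when it is done.

```bash
ls; mkdir -p pics; python3 - <<'E'
from workcell import r
import cv2,json
for n in("side","top"):
    cv2.imwrite(f"pics/{n}0.png",r.get_image(n)[:,:,::-1]); m=r.camera_model(n); print(n,{k:(v.tolist() if hasattr(v,'tolist') else v) for k,v in m.items()})
s=r.observe();print(s['time_s'],s['ee_pos'],s['tool_rot'],s['force'],r.tips_ahead,s['opening'])
E
```

```text
pics
workcell.py
side {'fov_y': 50.32686551414758, 'cx': 264.17159954266225, 'cy': 203.5461294769965, 'world_to_cam': [[0.980686730350123, 0.1955275960241647, -0.004743006240385561, -0.4719870666087704], [-0.170235548194402, 0.8652699275912533, 0.4715165008111364, -0.10766484720832298], [0.09629846855551087, -0.46160254721918303, 0.8818444836560613, -1.2659474644549924], [0.0, 0.0, 0.0, 1.0]]}
top {'fov_y': 46.9151467138992, 'cx': 277.57253494770987, 'cy': 203.44617074413674, 'world_to_cam': [[0.0153802057625179, -0.9996346149279205, -0.022228043292448117, 0.14538264243695287], [0.9880363977449943, 0.011782499389542076, 0.15377011881126673, -0.4990865443075988], [-0.15345203159879722, -0.024327131891034293, 0.9878566012595947, -1.1765338160035632], [0.0, 0.0, 0.0, 1.0]]}
0.1 [0.17070328 0.60081446 0.25253996] [[-9.61953613e-01  2.73212658e-01 -2.98758467e-04]
 [ 2.73212805e-01  9.61952607e-01 -1.39444116e-03]
 [-9.35874899e-05 -1.42301235e-03 -9.99998983e-01]] [0.84233709 0.02889295 0.68039443] 0.022 0.0855151957599009
```

View pics/side0.png

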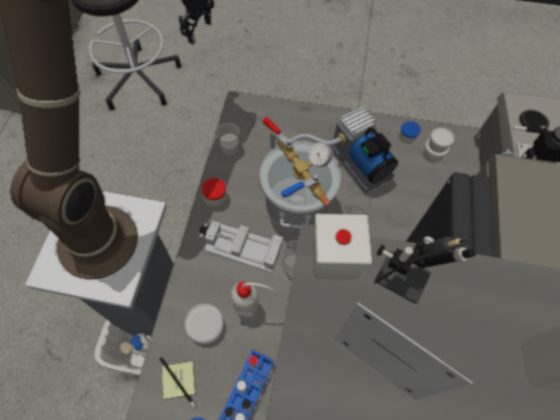

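View pics/top0.png

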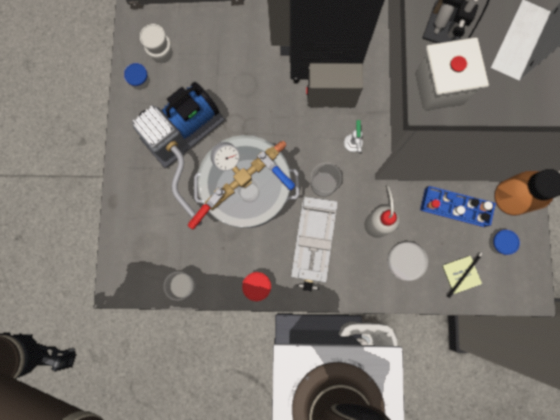

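The side view shows the red sleeve near (272,126), the blue sleeve near (292,189) and the dial near (320,153). The top view shows red near (204,212), blue near (283,177) and the dial near (227,157). I'll enlarge both to get exact pixels.

```bash
python3 - <<'E'
import cv2
for n,(x,y) in dict(side=(245,105),top=(165,125)).items():
    w,h=((110,110) if n=='side' else (140,110))
    im=cv2.imread(f"pics/{n}0.png")[y:y+h,x:x+w]; k=5
    im=cv2.resize(im,None,fx=k,fy=k,interpolation=cv2.INTER_CUBIC)
    for i in range(0,w,10): cv2.putText(im,str(x+i),(i*k,8),0,.3,(0,255,255)); cv2.line(im,(i*k,0),(i*k,h*k),(90,90,90),1) if i%20==0 else 0
    for i in range(0,h,10): cv2.putText(im,str(y+i),(0,i*k+4),0,.3,(0,255,255)); cv2.line(im,(0,i*k),(w*k,i*k),(90,90,90),1) if i%20==0 else 0
    cv2.imwrite(f"pics/{n}0c.png",im)
E
```

```text
(no output)
```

View pics/side0c.png

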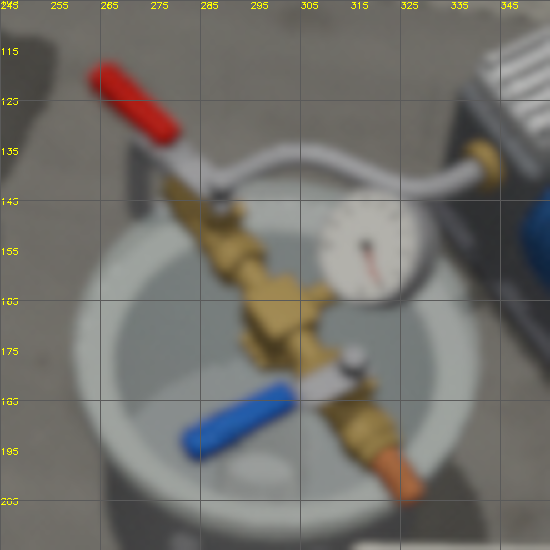

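View pics/top0c.png

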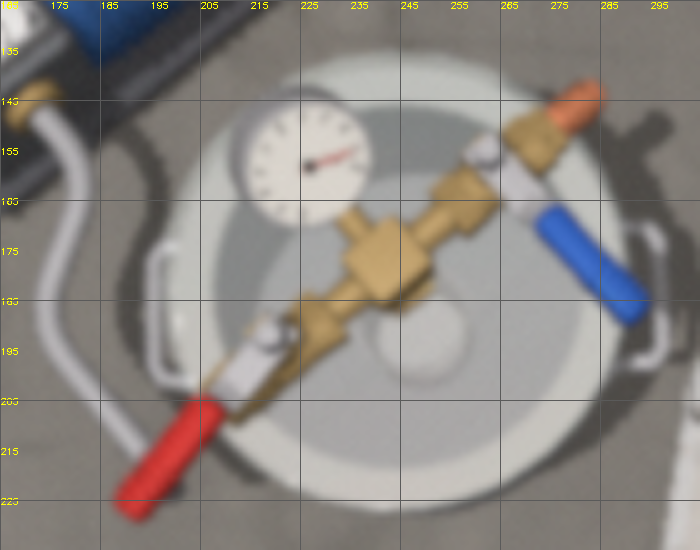

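The enlarged crops give these pixel positions:

| Feature | Side | Top |
|---|---|---|
| Red sleeve centre | (272.0,125.8) | (198.6,216.4) |
| Blue sleeve centre | (292.8,189.2) | (283.4,177.8) |
| Red nut | (289,142.4) | (220,191.6) |
| Blue nut | (315.6,176.4) | (262.6,155) |

The red handle is in line with its pipe and the blue one is across.

```bash
cat > h.py <<'E'
from workcell import r
import numpy as np, cv2
def cam(n):
    m=r.camera_model(n); M=np.diag([1,-1,-1,1])@np.array(m['world_to_cam']); f=210/np.tan(np.radians(m['fov_y']/2))
    return np.array([[f,0,m['cx']],[0,f,m['cy']],[0,0,1]])@M[:3]
def tri(s,t):
    X=cv2.triangulatePoints(cam('side'),cam('top'),np.array(s,float).reshape(2,1),np.array(t,float).reshape(2,1)).ravel(); X=X[:3]/X[3]
    e=[]
    for n,u in(('side',s),('top',t)):
        p=cam(n)@np.r_[X,1]; e.append(np.round(p[:2]/p[2]-u,1))
    return X,e
def proj(n,X):
    p=cam(n)@np.r_[X,1]; return np.round(p[:2]/p[2],1)
E
python3 - <<'E'
from h import *
for n,s,t in [('red',(272,125.8),(198.6,216.4)),('blue',(292.8,189.2),(283.4,177.8)),('rednut',(289,142.4),(220,191.6)),('bluenut',(315.6,176.4),(262.6,155)),('dial',(319.4,154.4),(227,157.5)),
 ('beakerA rim',(228.5,133),(180,284)),('tub lid',(214,189),(257,286)),('redtip',(265,119.5),(191,226)),('bluetip',(284,194),(291.5,187))]:
    X,e=tri(s,t); print(n,X.round(4),e)
o=r.observe()
for n in('side','top'):print(proj(n,o['ee_pos']))
E
```

```text
red [0.4386 0.3136 0.2374] [array([-0.8,  0.2]), array([-0.3, -0.8])]
blue [0.523  0.1365 0.2381] [array([-0.8,  0.2]), array([-0.3, -0.8])]
rednut [0.4914 0.27   0.2382] [array([-0.6,  0.2]), array([-0.2, -0.5])]
bluenut [0.5716 0.1814 0.2401] [array([-0.7,  0.2]), array([-0.3, -0.7])]
dial [0.5711 0.2603 0.2202] [array([-1. ,  0.3]), array([-0.4, -1. ])]
beakerA rim [0.2954 0.3801 0.0845] [array([-0.5,  0.1]), array([-0.2, -0.5])]
tub lid [0.2934 0.1992 0.0561] [array([-0.7,  0.2]), array([-0.3, -0.6])]
redtip [0.4175 0.328  0.2406] [array([-0.7,  0.2]), array([-0.3, -0.7])]
bluetip [0.504  0.1194 0.2377] [array([-1.1,  0.3]), array([-0.4, -1. ])]
[199.6  31.4]
[ 48.5 345.7]
```

Careful with the scale: shifts go in shares of 50 mm and turns go in shares of 360 degrees. That gives: -0.035 m is -0.7, 8 degrees / 360 = 0.0222.

```bash
cat >> h.py <<'E'
def yaw(): 
    R=np.array(r.observe()['tool_rot']); return np.degrees(np.arctan2(R[1,0],R[0,0]))
def go(x,y,z,a=None):
    "delta to world target in current tool axes, and rz needed for tool-x world angle a"
    o=r.observe(); d=np.array([x,y,z])-o['ee_pos']
    print('tool d',(np.array(o['tool_rot']).T@d).round(4),'yaw',yaw().round(1),'rz',None if a is None else round(-((a-yaw()+180)%360-180),1))
E
```

drive_effector:
  motion: {"x":[0,0,0,0,0,0,0,0],"y":[0,0,0,0,0,0,0,0],"z":[-0.7,-0.7,0,0,0,0,0,0],"ax":[0,0,0,0,0,0,0,0],"ay":[0,0,0,0,0,0,0,0],"az":[0,0,0.0222,0.0222,0.0222,0.0222,0.0222,0.0222],"aperture":[0,0,0,0,0,0,0,0]}
  squeeze: 20

```text
time_s: 0.9
ee_pos: [0.1707, 0.601, 0.3228]
tool_rot: [[-0.435, 0.9, -0.0], [0.9, 0.435, -0.001], [-0.001, -0.001, -1.0]]
force: [-0.5, 0.1, 0.1]
opening: -0.0001
finger_force: 0.0
```

drive_effector:
  motion: {"x":[0,0,0,0,0,0,0,0],"y":[0,0,0,0,0,0,0,0],"z":[0,0,0,0,0,0,0,0],"ax":[0,0,0,0,0,0,0,0],"ay":[0,0,0,0,0,0,0,0],"az":[0.0222,0.0222,0.0222,0.0222,0.0222,0.0222,0.0222,0.0222],"aperture":[0,0,0,0,0,0,0,0]}

```text
time_s: 1.7
ee_pos: [0.1707, 0.601, 0.3228]
tool_rot: [[0.618, 0.786, -0.0], [0.786, -0.618, -0.001], [-0.001, 0.0, -1.0]]
force: [0.9, 0.3, -0.5]
opening: -0.0001
finger_force: 0.0
```

```bash
python3 -c "
from h import *
go(.4646,.3443,.32,50);o=r.observe();print(o['qpos'],r.tips_ahead,o['ee_pos'])"
```

```text
tool d [-0.0201  0.3897  0.003 ] yaw 51.8 rz 1.8
[ -93.10358509   21.27600145   20.17682933   87.06591821   -7.51159936
   73.04862469 -110.17949991] 0.022 [0.17070013 0.60098346 0.32279778]
```

Scaled: 0.049 m is 0.98, 0.04 m is 0.8, 1.8 degrees / 360 = 0.005.

drive_effector:
  motion: {"x":[-0.4,0,0,0,0,0,0,0],"y":[0.8,0.98,0.98,0.98,0.98,0.98,0.98,0.98],"z":[0,0,0,0,0,0,0,0],"ax":[0,0,0,0,0,0,0,0],"ay":[0,0,0,0,0,0,0,0],"az":[0.005,0,0,0,0,0,0,0],"aperture":[0,0,0,0,0,0,0,0]}

```text
time_s: 2.5
ee_pos: [0.4552, 0.3404, 0.3232]
tool_rot: [[0.638, 0.77, -0.0], [0.77, -0.638, 0.0], [-0.0, -0.0, -1.0]]
force: [1.4, 0.6, 0.2]
opening: 0.0005
finger_force: 0.0
```

```bash
python3 -c "
from h import *
go(.4646,.3443,.24,50)
for n,(x,y) in dict(side=(230,80),top=(140,120)).items():
    im=r.get_image(n)[y:y+140,x:x+140,::-1]; cv2.imwrite(f'pics/{n}1.png',cv2.resize(im,None,fx=4,fy=4,interpolation=cv2.INTER_CUBIC)); print(n,proj(n,r.observe()['ee_pos']+[0,0,-.022]))
a=cv2.imread('pics/side1.png');b=cv2.imread('pics/top1.png');cv2.imwrite('pics/b1.png',cv2.resize(np.hstack([a,b]),(800,400)))
"
```

```text
tool d [0.009  0.0048 0.0832] yaw 50.4 rz 0.4
side [282.2 105.2]
top [181.8 200.8]
```

View pics/b1.png

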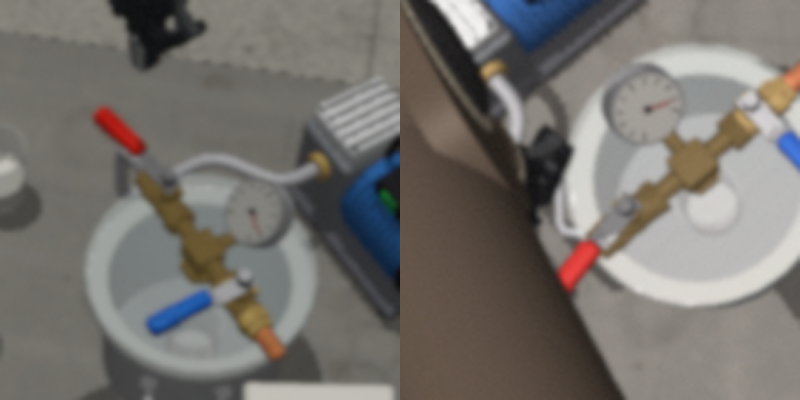

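The fingertip is at about (281,103) in the side view and (184,200) in the top view, on the far side of the red handle. Both match the prediction to about 2 px, so I'll descend.

Scaled: 0.043 m is 0.86, 0.009 m is 0.18.

drive_effector:
  motion: {"x":[0.18,0,0,0],"y":[0.1,0,0,0],"z":[0,0.8,0.86,0],"ax":[0,0,0,0],"ay":[0,0,0,0],"az":[0,0,0,0],"aperture":[0,0,0,0]}

```text
time_s: 3.0
ee_pos: [0.4602, 0.3457, 0.235]
tool_rot: [[0.636, 0.772, -0.007], [0.772, -0.636, -0.006], [-0.01, -0.002, -1.0]]
force: [-0.1, -0.0, 0.0]
opening: 0.0001
finger_force: 0.0
```

drive_effector:
  motion: {"x":[-0.16,-0.1,0],"y":[0,0,0],"z":[0,0,0],"ax":[0,0,0],"ay":[0,0,0],"az":[0,0,0],"aperture":[0,0,0]}

```text
time_s: 3.3
ee_pos: [0.4558, 0.3357, 0.2425]
tool_rot: [[0.638, 0.77, 0.002], [0.77, -0.638, 0.002], [0.003, -0.0, -1.0]]
force: [0.7, 0.6, 0.5]
opening: -0.0001
finger_force: 0.0
```

```bash
python3 -c "
from h import *
go(.4646,.3443,.24,50)"
```

```text
tool d [0.0122 0.0013 0.0025] yaw 50.3 rz 0.3
```

Scaled: -0.004 m is -0.08, -0.003 m is -0.06.

```bash
cat >> h.py <<'E'
def rel(sx,sy):
    o=r.observe(); R=np.array(o['tool_rot']); d=o['ee_pos'][:2]-np.array([sx,sy]); a=yaw()
    x=R[:2,0]; out=-R[:2,1]
    print('z',o['ee_pos'][2].round(4),'along',(d@out).round(4),'off',(d@x).round(4),'handle ang if square',(a+90)%360, 'F along push',round(float(-np.array(o['force'])[:2]@x),2), 'F',np.round(o['force'],1))
E
```

drive_effector:
  motion: {"x":[-0.08,-0.06,0],"y":[0,0,0],"z":[0,0,0],"ax":[0,0,0],"ay":[0,0,0],"az":[0,0,0],"aperture":[0,0,0]}

```text
time_s: 3.6
ee_pos: [0.4509, 0.3301, 0.2409]
tool_rot: [[0.638, 0.77, 0.0], [0.77, -0.638, 0.001], [0.001, -0.0, -1.0]]
force: [0.1, 0.9, -0.3]
opening: -0.0002
finger_force: 0.0
```

```bash
python3 -c "from h import *;rel(.491,.27)"
```

```text
z 0.2409 along 0.0692 off 0.0207 handle ang if square 140.33183482993383 F along push -0.75 F [ 0.1  0.9 -0.3]
```

drive_effector:
  motion: {"x":[-0.1,-0.1,0],"y":[-0.024,-0.024,0],"z":[0,0,0],"ax":[0,0,0],"ay":[0,0,0],"az":[-0.0111,-0.0111,0],"aperture":[0,0,0]}

```text
time_s: 3.9
ee_pos: [0.4437, 0.3244, 0.2408]
tool_rot: [[0.524, 0.852, 0.002], [0.852, -0.524, 0.002], [0.003, 0.001, -1.0]]
force: [4.1, 1.6, -0.5]
opening: 0.0001
finger_force: 1.8
```

```bash
python3 -c "from h import *;rel(.491,.27)"
```

```text
z 0.2408 along 0.0688 off 0.0216 handle ang if square 148.4232383052064 F along push -3.51 F [ 4.1  1.6 -0.5]
```

Scaled: -0.005 m is -0.1, -0.0012 m is -0.024, -4 degrees / 360 = -0.0111.

drive_effector:
  motion: {"x":[-0.1,-0.1,-0.1,-0.1,-0.1,-0.1,-0.1,0],"y":[-0.024,-0.024,-0.024,-0.024,-0.024,-0.024,-0.024,0],"z":[0,0,0,0,0,0,0,0],"ax":[0,0,0,0,0,0,0,0],"ay":[0,0,0,0,0,0,0,0],"az":[-0.0111,-0.0111,-0.0111,-0.0111,-0.0111,-0.0111,-0.0111,0],"aperture":[0,0,0,0,0,0,0,0]}

```text
time_s: 4.7
ee_pos: [0.4243, 0.2947, 0.2411]
tool_rot: [[0.064, 0.998, 0.002], [0.998, -0.064, 0.002], [0.002, 0.002, -1.0]]
force: [1.8, 4.0, 1.5]
opening: -0.0002
finger_force: 1.4
```

```bash
python3 -c "
from h import *;rel(.491,.27)"
```

```text
z 0.2411 along 0.0682 off 0.0204 handle ang if square 176.32685442949813 F along push -4.12 F [1.8 4.  1.5]
```

Following the arc well at about 4 N. Continuing.

Scaled: -0.005 m is -0.1, -0.0012 m is -0.024, -4 degrees / 360 = -0.0111.

drive_effector:
  motion: {"x":[-0.1,-0.1,-0.1,-0.1,-0.1,-0.1,-0.1,0],"y":[-0.024,-0.024,-0.024,-0.024,-0.024,-0.024,-0.024,0],"z":[0,0,0,0,0,0,0,0],"ax":[0,0,0,0,0,0,0,0],"ay":[0,0,0,0,0,0,0,0],"az":[-0.0111,-0.0111,-0.0111,-0.0111,-0.0111,-0.0111,-0.0111,0],"aperture":[0,0,0,0,0,0,0,0]}

```text
time_s: 5.5
ee_pos: [0.4205, 0.2593, 0.2408]
tool_rot: [[-0.411, 0.911, 0.0], [0.911, 0.411, 0.002], [0.001, 0.001, -1.0]]
force: [0.2, 2.6, 0.8]
opening: -0.0001
finger_force: 1.4
```

```bash
python3 -c "
from h import *;rel(.491,.27)"
```

```text
z 0.2408 along 0.0686 off 0.0192 handle ang if square 204.2875348305165 F along push -2.3 F [0.2 2.6 0.8]
```

drive_effector:
  motion: {"x":[-0.1,-0.1,0],"y":[-0.024,-0.024,0],"z":[0,0,0],"ax":[0,0,0],"ay":[0,0,0],"az":[-0.0111,-0.0111,0],"aperture":[0,0,0]}

```text
time_s: 5.8
ee_pos: [0.4225, 0.2491, 0.2405]
tool_rot: [[-0.533, 0.846, -0.0], [0.846, 0.533, 0.001], [0.001, 0.0, -1.0]]
force: [0.6, 3.7, 1.8]
opening: -0.0001
finger_force: 1.4
```

```bash
python3 -c "
from h import *;rel(.491,.27)"
```

```text
z 0.2405 along 0.0691 off 0.0188 handle ang if square 212.2319850650582 F along push -2.79 F [0.6 3.7 1.8]
```

Scaled: -0.005 m is -0.1, -0.0012 m is -0.024, -4 degrees / 360 = -0.0111.

drive_effector:
  motion: {"x":[-0.1,-0.1,0],"y":[-0.024,-0.024,0],"z":[0,0,0],"ax":[0,0,0],"ay":[0,0,0],"az":[-0.0111,-0.0111,0],"aperture":[0,0,0]}

```text
time_s: 6.1
ee_pos: [0.4253, 0.2411, 0.2405]
tool_rot: [[-0.647, 0.763, -0.001], [0.763, 0.647, 0.003], [0.003, 0.001, -1.0]]
force: [-2.0, 8.0, 2.0]
opening: 0.0001
finger_force: 4.1
```

```bash
python3 -c "
from h import *;rel(.491,.27)"
```

```text
z 0.2405 along 0.0688 off 0.0204 handle ang if square 220.29818444732638 F along push -7.4 F [-2.  8.  2.]
```

drive_effector:
  motion: {"x":[-0.05,0],"y":[-0.012,0],"z":[0,0],"ax":[0,0],"ay":[0,0],"az":[-0.0056,0],"aperture":[0,0]}

```text
time_s: 6.3
ee_pos: [0.4252, 0.2407, 0.2405]
tool_rot: [[-0.673, 0.739, -0.003], [0.739, 0.673, 0.004], [0.005, 0.001, -1.0]]
force: [-7.3, 14.0, 1.3]
opening: 0.0
finger_force: 7.5
```

```bash
python3 -c "
from h import *;rel(.491,.27)"
```

```text
z 0.2405 along 0.0684 off 0.0226 handle ang if square 222.32854771542225 F along push -15.31 F [-7.3 14.   1.3]
```

drive_effector:
  motion: {"x":[-0.04,0],"y":[0,0],"z":[0,0],"ax":[0,0],"ay":[0,0],"az":[0,0],"aperture":[0,0]}

```text
time_s: 6.5
ee_pos: [0.4253, 0.2405, 0.2404]
tool_rot: [[-0.674, 0.739, -0.005], [0.739, 0.674, 0.006], [0.007, 0.0, -1.0]]
force: [-11.9, 17.6, 4.6]
opening: -0.0002
finger_force: 10.4
```

```bash
python3 -c "
from h import *;rel(.491,.27)"
```

```text
z 0.2404 along 0.0684 off 0.0225 handle ang if square 222.3520090814089 F along push -21.0 F [-11.9  17.6   4.6]
```

The red lever met its stop: force rose to 21 N with no motion. Retract, lift and check it.

Scaled: -0.04 m is -0.8, 0.015 m is 0.3.

drive_effector:
  motion: {"x":[0.3,0.3,0,0,0],"y":[0,0,0,0,0],"z":[0,0,-0.8,-0.8,0],"ax":[0,0,0,0,0],"ay":[0,0,0,0,0],"az":[0,0,0,0,0],"aperture":[0,0,0,0,0]}

```text
time_s: 7.0
ee_pos: [0.4101, 0.2579, 0.3246]
tool_rot: [[-0.67, 0.743, 0.005], [0.743, 0.67, 0.003], [-0.0, 0.006, -1.0]]
force: [0.3, -0.3, -0.4]
opening: -0.0001
finger_force: 0.0
```

```bash
python3 -c "
from h import *
go(.497,.1606,.32,132.5)
for n,(x,y) in dict(side=(230,80),top=(140,120)).items():
    im=r.get_image(n)[y:y+140,x:x+140,::-1]; cv2.imwrite(f'pics/{n}2.png',cv2.resize(im,None,fx=4,fy=4,interpolation=cv2.INTER_CUBIC))
a=cv2.imread('pics/side2.png');b=cv2.imread('pics/top2.png');cv2.imwrite('pics/b2.png',cv2.resize(np.hstack([a,b]),(800,400)))
"
```

```text
tool d [-0.1304 -0.0007  0.0047] yaw 132.1 rz -0.4
```

View pics/b2.png

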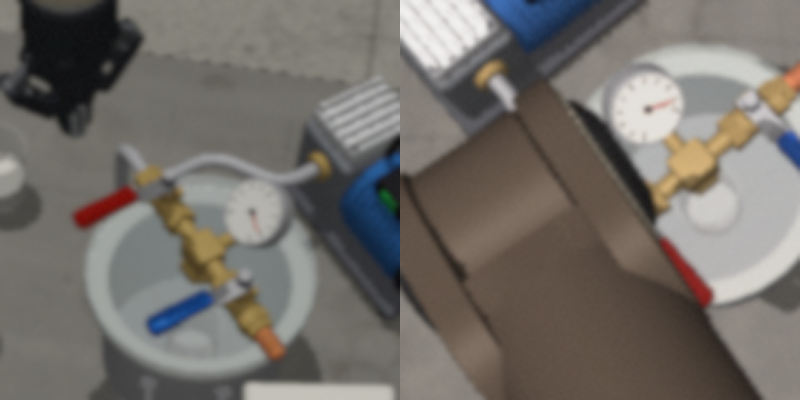

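The red sleeve now points towards the robot, parallel to the blue one: side crop red (80,218)–(133,192), blue (152,325)–(210,298). So the pump valve is shut. On to the blue handle.

Scaled: -0.044 m is -0.88, -0.042 m is -0.84.

drive_effector:
  motion: {"x":[-0.88,-0.88,-0.84,0],"y":[0,0,0,0],"z":[0,0,0,0],"ax":[0,0,0,0],"ay":[0,0,0,0],"az":[0,0,0,0],"aperture":[0,0,0,0]}

```text
time_s: 7.5
ee_pos: [0.4983, 0.1552, 0.3187]
tool_rot: [[-0.665, 0.746, -0.001], [0.746, 0.665, -0.004], [-0.002, -0.004, -1.0]]
force: [0.3, 0.1, -0.6]
opening: 0.0001
finger_force: 0.0
```

```bash
python3 -c "from h import *;rel(.5716,.1814);go(.497,.1606,.2405,132.5)"
```

```text
z 0.3187 along 0.0721 off 0.0292 handle ang if square 221.71854428781407 F along push 0.12 F [ 0.3  0.1 -0.6]
tool d [0.0051 0.0029 0.0782] yaw 131.7 rz -0.8
```

drive_effector:
  motion: {"x":[0,0,0,0],"y":[0,0,0,0],"z":[0.84,0.84,0,0],"ax":[0,0,0,0],"ay":[0,0,0,0],"az":[0,0,0,0],"aperture":[0,0,0,0]}

```text
time_s: 7.9
ee_pos: [0.4953, 0.1611, 0.2358]
tool_rot: [[-0.673, 0.74, -0.003], [0.74, 0.673, -0.002], [0.001, -0.003, -1.0]]
force: [0.2, 0.1, 0.9]
opening: 0.0001
finger_force: 0.0
```

```bash
python3 -c "from h import *;rel(.5716,.1814);go(.497,.1606,.2405,132.5)"
```

```text
z 0.2358 along 0.0701 off 0.0363 handle ang if square 222.27624355806122 F along push 0.05 F [0.2 0.1 0.9]
tool d [-0.0015  0.0009 -0.0047] yaw 132.3 rz -0.2
```

Close the gap (16 mm) and start the arc.

Scaled: -0.006 m is -0.12, -0.004 m is -0.08.

drive_effector:
  motion: {"x":[-0.12,-0.12,-0.06,0],"y":[0,0,0,0],"z":[-0.08,0,0,0],"ax":[0,0,0,0],"ay":[0,0,0,0],"az":[0,0,0,0],"aperture":[0,0,0,0]}

```text
time_s: 8.3
ee_pos: [0.507, 0.1497, 0.2412]
tool_rot: [[-0.673, 0.74, 0.001], [0.74, 0.673, 0.001], [-0.0, 0.002, -1.0]]
force: [-0.8, -0.1, -0.1]
opening: -0.0001
finger_force: 0.0
```

```bash
python3 -c "from h import *;rel(.5716,.1814)"
```

```text
z 0.2412 along 0.0692 off 0.02 handle ang if square 222.2763367411089 F along push -0.51 F [-0.8 -0.1 -0.1]
```

drive_effector:
  motion: {"x":[-0.1,-0.1,0],"y":[-0.024,-0.024,0],"z":[0,0,0],"ax":[0,0,0],"ay":[0,0,0],"az":[-0.0111,-0.0111,0],"aperture":[0,0,0]}

```text
time_s: 8.6
ee_pos: [0.5114, 0.1417, 0.2407]
tool_rot: [[-0.771, 0.637, -0.0], [0.637, 0.771, 0.001], [0.001, 0.001, -1.0]]
force: [-2.7, 0.9, 3.1]
opening: -0.0003
finger_force: 1.1
```

```bash
python3 -c "from h import *;rel(.5716,.1814)"
```

```text
z 0.2407 along 0.069 off 0.0211 handle ang if square 230.40028205777887 F along push -2.62 F [-2.7  0.9  3.1]
```

Scaled: -0.005 m is -0.1, -0.0012 m is -0.024, -4 degrees / 360 = -0.0111.

drive_effector:
  motion: {"x":[-0.1,-0.1,-0.1,-0.1,-0.1,-0.1,-0.1,0],"y":[-0.024,-0.024,-0.024,-0.024,-0.024,-0.024,-0.024,0],"z":[0,0,0,0,0,0,0,0],"ax":[0,0,0,0,0,0,0,0],"ay":[0,0,0,0,0,0,0,0],"az":[-0.0111,-0.0111,-0.0111,-0.0111,-0.0111,-0.0111,-0.0111,0],"aperture":[0,0,0,0,0,0,0,0]}

```text
time_s: 9.4
ee_pos: [0.5382, 0.1177, 0.2403]
tool_rot: [[-0.979, 0.203, -0.001], [0.203, 0.979, -0.0], [0.001, -0.0, -1.0]]
force: [-1.2, 0.0, 1.4]
opening: -0.0001
finger_force: 0.9
```

```bash
python3 -c "from h import *;rel(.5716,.1814)"
```

```text
z 0.2403 along 0.0692 off 0.0198 handle ang if square 258.27004593142095 F along push -1.21 F [-1.2  0.   1.4]
```

drive_effector:
  motion: {"x":[-0.1,-0.1,-0.1,-0.1,-0.1,-0.1,-0.1,0],"y":[-0.024,-0.024,-0.024,-0.024,-0.024,-0.024,-0.024,0],"z":[0,0,0,0,0,0,0,0],"ax":[0,0,0,0,0,0,0,0],"ay":[0,0,0,0,0,0,0,0],"az":[-0.0111,-0.0111,-0.0111,-0.0111,-0.0111,-0.0111,-0.0111,0],"aperture":[0,0,0,0,0,0,0,0]}

```text
time_s: 10.2
ee_pos: [0.573, 0.1093, 0.2402]
tool_rot: [[-0.96, -0.279, -0.0], [-0.279, 0.96, -0.001], [0.001, -0.001, -1.0]]
force: [-0.6, -2.3, 0.8]
opening: 0.0001
finger_force: 0.9
```

```bash
python3 -c "from h import *;rel(.5716,.1814);print(r.observe()['qpos'])"
```

```text
z 0.2402 along 0.0697 off 0.0188 handle ang if square 286.1947067581786 F along push -1.23 F [-0.6 -2.3  0.8]
[-25.97946417  20.24798511  13.56448087  99.10980095  -5.26817095
  61.29837887  95.50798378]
```

Scaled: -0.005 m is -0.1, -0.0012 m is -0.024, -4 degrees / 360 = -0.0111.

drive_effector:
  motion: {"x":[-0.1,-0.1,-0.1,-0.1,0],"y":[-0.024,-0.024,-0.024,-0.024,0],"z":[0,0,0,0,0],"ax":[0,0,0,0,0],"ay":[0,0,0,0,0],"az":[-0.0111,-0.0111,-0.0111,-0.0111,0],"aperture":[0,0,0,0,0]}

```text
time_s: 10.7
ee_pos: [0.5934, 0.1123, 0.2402]
tool_rot: [[-0.847, -0.532, 0.0], [-0.532, 0.847, -0.001], [0.0, -0.001, -1.0]]
force: [-1.1, -1.1, 1.6]
opening: 0.0001
finger_force: 1.1
```

```bash
python3 -c "from h import *;rel(.5716,.1814)"
```

```text
z 0.2402 along 0.0701 off 0.0183 handle ang if square 302.14702437663715 F along push -1.52 F [-1.1 -1.1  1.6]
```

drive_effector:
  motion: {"x":[-0.1,-0.05,0],"y":[-0.024,-0.012,0],"z":[0,0,0],"ax":[0,0,0],"ay":[0,0,0],"az":[-0.0111,-0.0056,0],"aperture":[0,0,0]}

```text
time_s: 11.0
ee_pos: [0.6004, 0.1148, 0.2402]
tool_rot: [[-0.787, -0.617, -0.0], [-0.617, 0.787, -0.001], [0.001, -0.001, -1.0]]
force: [-2.6, -3.2, 0.1]
opening: -0.0003
finger_force: 1.7
```

```bash
python3 -c "from h import *;rel(.5716,.1814)"
```

```text
z 0.2402 along 0.0702 off 0.0184 handle ang if square 308.0887291404053 F along push -4.01 F [-2.6 -3.2  0.1]
```

Scaled: -0.005 m is -0.1, -0.002 m is -0.04, -4 degrees / 360 = -0.0111.

drive_effector:
  motion: {"x":[-0.1,-0.04,0],"y":[-0.024,0,0],"z":[0,0,0],"ax":[0,0,0],"ay":[0,0,0],"az":[-0.0111,0,0],"aperture":[0,0,0]}

```text
time_s: 11.3
ee_pos: [0.6051, 0.1169, 0.24]
tool_rot: [[-0.743, -0.669, -0.004], [-0.669, 0.743, -0.003], [0.004, 0.0, -1.0]]
force: [-7.2, -7.9, 4.4]
opening: -0.0001
finger_force: 5.3
```

```bash
python3 -c "from h import *;rel(.5716,.1814)"
```

```text
z 0.24 along 0.0704 off 0.0182 handle ang if square 311.9986429289844 F along push -10.62 F [-7.2 -7.9  4.4]
```

drive_effector:
  motion: {"x":[-0.04,0],"y":[0,0],"z":[0,0],"ax":[0,0],"ay":[0,0],"az":[0,0],"aperture":[0,0]}

```text
time_s: 11.5
ee_pos: [0.6053, 0.117, 0.24]
tool_rot: [[-0.744, -0.668, -0.006], [-0.668, 0.744, -0.004], [0.008, 0.001, -1.0]]
force: [-14.0, -10.4, 8.7]
opening: -0.0001
finger_force: 8.6
```

```bash
python3 -c "from h import *;rel(.5716,.1814)"
```

```text
z 0.24 along 0.0704 off 0.018 handle ang if square 311.94455973273483 F along push -17.35 F [-14.  -10.4   8.7]
```

drive_effector:
  motion: {"x":[-0.04,0],"y":[0,0],"z":[0,0],"ax":[0,0],"ay":[0,0],"az":[0,0],"aperture":[0,0]}

```text
time_s: 11.7
ee_pos: [0.6054, 0.1171, 0.2399]
tool_rot: [[-0.744, -0.668, -0.01], [-0.668, 0.744, -0.006], [0.011, 0.002, -1.0]]
force: [-19.0, -14.2, 12.5]
opening: 0.0002
finger_force: 11.9
```

```bash
python3 -c "from h import *;rel(.5716,.1814)"
```

```text
z 0.2399 along 0.0704 off 0.0178 handle ang if square 311.8993875583781 F along push -23.6 F [-19.  -14.2  12.5]
```

The blue lever is at its stop. Retract towards the chamber front, lift, move aside and check.

Scaled: -0.05 m is -1, 0.045 m is 0.9.

drive_effector:
  motion: {"x":[0.3,0.3,0,0,0.9,0.9,0.9,0],"y":[0,0,0,0,0,0,0,0],"z":[0,0,-0.8,-1,0,0,0,0],"ax":[0,0,0,0,0,0,0,0],"ay":[0,0,0,0,0,0,0,0],"az":[0,0,0,0,0,0,0,0],"aperture":[0,0,0,0,0,0,0,0]}

```text
time_s: 12.5
ee_pos: [0.4846, 0.0066, 0.331]
tool_rot: [[-0.746, -0.666, 0.001], [-0.666, 0.746, 0.0], [-0.001, -0.001, -1.0]]
force: [0.7, 0.2, 1.3]
opening: 0.0002
finger_force: 0.0
```

```bash
python3 -c "
from h import *
for n,(x,y) in dict(side=(230,80),top=(140,120)).items():
    I=r.get_image(n)[:,:,::-1]; cv2.imwrite(f'pics/{n}3f.png',I); im=I[y:y+140,x:x+170]; cv2.imwrite(f'pics/{n}3.png',im)
a=cv2.imread('pics/side3.png');b=cv2.imread('pics/top3.png');cv2.imwrite('pics/b3.png',cv2.resize(np.hstack([a,b]),(800,330),interpolation=cv2.INTER_CUBIC))
print(np.round(r.observe()['force'],1))
"
```

```text
[ 0.2 -0.5  0.5]
```

View pics/b3.png

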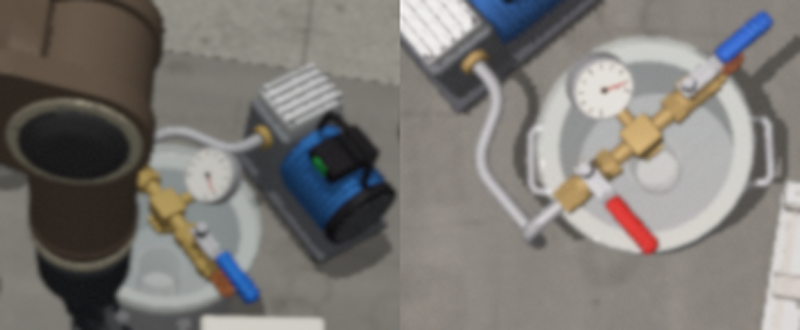

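View pics/side3f.png

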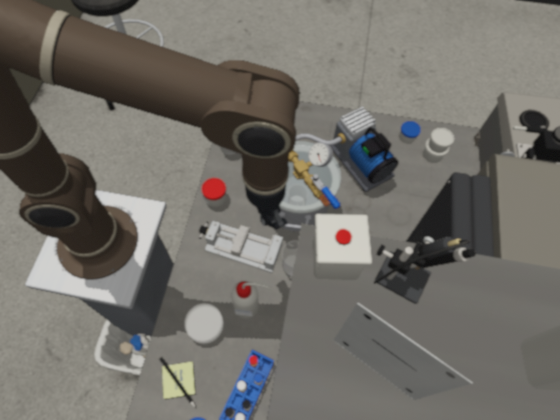

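Top crop: the blue sleeve lies in line with its pipe, from (725,58) to (765,20). The red sleeve lies across, from (615,203) to (652,245), at the same slope as the blue one before it was turned. The loose items look undisturbed and the finger is clear.

```bash
python3 -c "
from workcell import r
print(r.hand_in())"
```

```text
the job is handed in; nothing more can be done
None
```

The pump valve (red) was pushed shut to its stop first, then the vent valve (blue) open to its stop; the finger is clear, the loose items look undisturbed, and the job was handed in at about 12.6 s.

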